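# Swing the cutting guide into its groove

## Task

Get the pizza cutting board ready for straight cuts: slide the orange guide bar, still at its slant, up to the steel post until you feel its fork bear on it (without ramming it), then, keeping the fork on the post, swing the bar about it into line with the groove and against the fence. Press the bar down past the spring catch until it lies flat and fully home in the groove, then let go; leave the other things on the counter alone.

Things in the scene. Friction and masses are not known exactly. Their poses are not given: they have to be found in the camera images.
- board: Blue plastic cutting board fixed to the counter, 310 mm square, top face 17 mm above the table. Origin on the table near its middle; extents x -160 to 150, y -150 to 160 mm; x points away from the robot (yaw within 0.2 rad). A groove 37 mm wide, floor 8 mm above the table (9 mm deep), runs along y, centred on x = 85 mm, from the open -y edge to y = 106.5 mm.
- fence (a point): Steel fence, 14 mm wide, along the groove's far side, rising to 25 mm above the table (8 mm above the board's top); board y from -143 to 106 mm. This point: the middle of its near face's top edge (board x = 103.5, y = -18.5 mm). The near face is flush with the groove's far wall. Axes as the board's.
- catch_face (a point): Middle of the face of the grey catch housing (40 mm by 36 mm, top 50 mm above the table) that closes the groove's +y end: board x = 85, y = 106.5 mm, 31 mm above the table. Axes as the board's.
- post: Fixed upright steel post in the groove, 16 mm in diameter, with a red dot on top; at board x = 85, y = -115 mm. Origin: on its axis at the groove floor (8 mm above the table); its top is 50 mm above the table. Axes as the board's.
- catch (a joint): Brass ball (28 mm) standing 4 mm out of the housing's face towards the post. 0 (m) = fully out, 0.006 = pushed in; spring 4 N plus 1 N per mm. The bar's end pushes it in about 2.5 mm as it swings over the groove, with a few newtons felt; friction then tends to hold the bar up, so press it down (5 to 18 N), each end if need be: the fork may hang on the post. Then the ball comes out over its end.
- guide_bar: Loose orange bar, 220 x 34 x 16 mm, about 0.2 kg, lying on the board on the near side of the groove, 20 to 45 degrees out of line. x along it from fork to plain end, z up. Origin: underside, where the post's axis sits when the 90-degree V fork (open to -x) bears on the post; fork tips at x = 0, solid from 12 mm. In the groove it has 1.5 mm play each side and at the plain end.
- grip_rib (a point): Centre of the top of the black grip rib on the guide bar: rib 70 mm long (bar x = 120 to 190 mm), 14 mm wide, 30 mm high (from 16 to 46 mm above the bar's underside). This point: x = 155 mm, 46 mm above the underside. Axes as the bar's.
- bar_end (a point): Middle of the plain end of the guide bar, at its underside (bar x = 220 mm). Axes as the bar's.
- pizza_wheel: Bystander: pizza wheel lying flat: steel disc 84 mm across, green handle, 200 mm long over all, 22 mm high; it lies to the right of the board. Origin on the table about mid length.
- shaker: Bystander: small glass spice shaker, 44 mm across, 75 mm tall, standing on the near right corner of the board. Origin: centre of its underside.
- tomato_can: Bystander: red can, 100 mm across, 115 mm tall, to the right. Origin: centre of its underside.
- sauce_bowl: Bystander: steel bowl, 150 mm across, 65 mm tall, to the right. Origin: centre of its underside.
- rolling_pin: Bystander: wooden rolling pin, 340 mm long, 52 mm thick, lying to the left of the board. Origin: under its middle.
- dough_scraper: Bystander: steel dough scraper with a black round grip, 130 mm by 100 mm, lying flat to the left. Origin: on the table under the blade near the grip.
Things that resemble listed ones, but are neither listed nor needed, are in the scene too. There is more than one size of the guide_bar; the one meant has the size given above.

How it is judged:
On the way, in this order (a step that is already met when the one before it is completed fails the run):
1. the fork bears on the post (more than 1 N, fork centre within 5 mm of the post's axis) while the bar is still more than 14 degrees out of line and down on the board (horizontal distance between guide_bar and post below 0.005 m and angle between the x axis of guide_bar and the y axis of board, either way round above 0.25 rad and z of each of guide_bar, bar_end in the frame of board below 0.03 m and contact force between guide_bar and post above 1 N), for 0.15 s.
2. the bar has swung to within 10 degrees of the groove with its fork still on the post (within 5 mm), not yet down in the groove (horizontal distance between guide_bar and post below 0.005 m and angle between the x axis of guide_bar and the y axis of board, either way round below 0.175 rad and z of bar_end in the frame of board between 0.0125 and 0.03 m and z of guide_bar in the frame of board below 0.03 m), for 0.1 s.
At the end, for the whole second after the job is handed in: the guide bar lies still and released, flat in the groove: both ends' undersides less than 2.5 mm above the groove floor, within 0.02 rad of the groove's line and 0.03 rad of level, fork centre within 5 mm of the post's axis, the catch ball sprung out to less than 2 mm (horizontal distance between guide_bar and post below 0.005 m and angle between the x axis of guide_bar and the y axis of board, either way round below 0.02 rad and z of each of guide_bar, bar_end in the frame of board below 0.0105 m and angle between guide_bar's own z axis and vertical below 0.03 rad and value of joint catch below 0.002 m and linear speed of guide_bar below 0.01 m/s and contact force between the fingers and guide_bar below 0.1 N); the robot touches nothing.
It fails at once if one of the bystanders moved more than 25 mm (distance of any of pizza_wheel, shaker, tomato_can, sauce_bowl, rolling_pin, dough_scraper from where it was at the start of the episode above 0.025 m).
It fails at once if the bar rammed against the post with more than 45 N (contact force between guide_bar and post above 45 N).
It also fails if it takes over 53 s, if anything falls off the work surface, if the arm or the gripper's body presses on something with over 40 N, if the wrist force passes 120 N, or if a joint passes its speed limit or range.

## Robot

A 6-joint arm with a two-finger parallel gripper is mounted at the origin on the work surface. World frame = base frame: x ahead of the robot, y to its left, z up, the work surface at z = 0. Lengths are in m, angles in rad, forces in N, time in s.
With the tool pointing down it reaches from about 0.35 to 0.975 m from the base axis. Payload 17.4 kg.
Tool frame: the origin (TCP) lies midway between the tips of the shut fingers; the grasp point (between the pads) lies 19 mm behind it; z points along the fingers, y is the direction in which the jaws open and shut (so a half turn about z gives the same grasp; the last joint's range is limited). The gripper opens to 85 mm and grips with 20 to 120 N. Pads are 22 mm wide; open, the fingers measure 114 mm over their backs; the gripper's body (76 mm by 85 mm) begins 54 mm behind the grasp point. The pads swing forward as they close: fully open they stand 13 mm farther back than shut.
Start: joints at [1.137, 0.116, 1.442, -0, 1.584, -0.038], TCP at [0.26, 0.623, 0.231] pointing down, gripper open.
Joint ranges: [-2.83, 2.83], [-0.83, 2.19], [0.07, 2.5], [-1.14, 4.28], [0.01, 3], [-2.97, 2.97]. Speed limits (rad/s): [1.89, 1.89, 2.22, 3.14, 3.14, 3.14].

## Interface

Orientations are given as a unit quaternion [w, x, y, z].
In Python, from bench import bot gives the robot as it stands.
- The arm moves only by the shell command python3 -m pendant 'ROWS' [OPENING]. ROWS is JSON, a list of rows, each a list of 2 entries, a list of its own where there are three numbers: the shift along the world's x, y, z in units of 40 mm (1.0 is 40 mm), then the turn, a rotation vector about the world's x, y, z in units of 5 degrees (1.0 is 5 degrees). A call has 1 to 20 rows; each row is the pose to reach, as a shift and turn from the pose commanded when the call began; what a row does not reach only later rows make up. A row lasts 1/12 s, in which the tool goes at most 41.7 mm and 7.16 degrees, less where a joint would pass 70% of its speed; a pose out of reach is approached as far as the arm can. A call with a gripper value outside its range is refused whole. OPENING is the gripper command: -1 is fully open, 1 is shut, values between are in proportion, set as the call begins (- or left out, the last holds). The fingers move at their own pace and stop on an object; the grip force is fixed at half the most. Time passes only in rows, so rows that repeat a pose let the fingers close. It gives the time, the measured TCP pose, the force and the opening at its end, in the units of the state.
- bot.get_state(): the state, without advancing time (a new reading comes with each control period).
- bot.read_camera(name): name is "scene" or "top"; returns the picture (480x640x3 uint8, blue, green, red); there is no depth.
- bot.camera_info(name): a dict with "K" (3x3 intrinsics, pixels), "R" (3x3) and "t" (3): a world point X has camera coordinates R X + t. Camera axes: x right, y down, z forward; pixel columns grow to the right and rows downward; lengths in m; the calibration is good to about 2 mm. A picture is of the moment at which its call begins. camera_info takes no time and is no camera call.
- bot.close_job(): hands the job in, once; it reports no verdict.
Trained networks look in the newest picture that a camera, given by its name, has taken for a name from the list of things; names that differ only in an ending like _2 or _b are one class to them, and where a whole thing is asked for, a point or a joint stands for the part that bears it (a point fixed in the world has none). Each returns a list of dicts, best first, with "conf" (0 to 1); they miss things now and then, are a little off and sometimes report something else, mostly with a low value. They report only what shows in the picture. A call takes as long as a camera call. They do not tell look-alikes from the thing itself.
- bot.recognise(camera, query): "rect" ([left, top, right, bottom] in pixels, round what is visible of it).
The state is a dict: "clock": time; "joints": joint angles; "qvel": joint speeds; "tau": joint torques, N m; "ee_pos": TCP position; "ee_rot": TCP orientation; "wrist_force": force on the tool from outside, world axes, zero at the start; "ft_torque": the same for the moment, N m; "opening": finger opening in m.
Only numpy, scipy, OpenCV 4.12 (cv2) and the standard library are available. Lean on these libraries where they do the work, as an engineer would, in place of code of your own. Each camera call takes 0.05 s, during which the arm holds its last target. There are 200 camera calls.

## Working session

There is one attempt and no reset: what is moved stays moved. The work goes in short steps, Python scripts to look and compute and a shell command to move; the robot and the scene stay as the last step left them, time stands still between calls to the robot, and variables do not carry over. Pictures are saved under pics/ and viewed, about 8 in all and at most 12, crops included, and the job is handed in when it is done.

```bash
mkdir -p pics; ls
python3 - <<'E'
from bench import bot
import cv2
for c in("scene","top"):
    im=bot.read_camera(c); cv2.imwrite(f"pics/{c}0.png",im)
    i=bot.camera_info(c); print(c,i["K"],i["R"],i["t"])
    for q in("guide_bar","post","board","catch"):
        print(q,[(round(d["conf"],2),[round(x) for x in d["rect"]]) for d in bot.recognise(c,q)][:4])
print(bot.get_state())
E
```

```text
pics
scene [[567.53407759   0.         318.23055169]
 [  0.         567.53407759 240.82553728]
 [  0.           0.           1.        ]] [[-0.33282643  0.94296936  0.00594559]
 [ 0.72997066  0.26162855 -0.63142168]
 [-0.59696684 -0.20581372 -0.77541686]] [ 0.15657401 -0.22622373  1.8321855 ]
guide_bar [(0.62, [230, 154, 284, 230]), (0.49, [251, 252, 400, 379])]
post [(0.52, [269, 315, 279, 327])]
board [(0.86, [251, 251, 398, 378])]
catch []
top [[519.2107052    0.         319.06428181]
 [  0.         519.2107052  236.62069569]
 [  0.           0.           1.        ]] [[-0.0185203  -0.99972157 -0.01462102]
 [-0.98092483  0.02099838 -0.19324994]
 [ 0.19350315  0.01076307 -0.98104061]] [-0.02485607  0.38201942  1.57838471]
guide_bar [(0.94, [253, 190, 321, 234]), (0.9, [392, 246, 413, 342])]
post []
board [(0.84, [243, 144, 343, 242]), (0.54, [255, 189, 317, 234])]
catch []
{'clock': 0.5, 'joints': array([ 1.13716970e+00,  1.15990425e-01,  1.44160417e+00, -1.72857982e-05,
        1.58400400e+00, -3.77638845e-02]), 'qvel': array([-0.00223693, -0.00019744, -0.00079704, -0.00051538,  0.00029345,
       -0.00171871]), 'tau': array([ 4.09264840e-04, -7.31136203e+01, -6.32211328e+01,  5.72948511e-05,
        8.64774975e-04,  4.91644698e-06]), 'ee_pos': array([0.26027406, 0.622804  , 0.23130701]), 'ee_rot': array([ 7.71039512e-06,  1.96641623e-01,  9.80475432e-01, -4.90292198e-06]), 'wrist_force': array([-0.08806803, -0.8431545 , -0.17694718]), 'ft_torque': array([ 0.00396138, -0.00680235,  0.0640105 ]), 'opening': 0.08545177851054941}
```

Run:
```python
import cv2
t=cv2.imread("pics/top0.png"); cv2.imwrite("pics/topc.png",cv2.resize(t[130:250,220:370],None,fx=5,fy=5,interpolation=cv2.INTER_CUBIC))
s=cv2.imread("pics/scene0.png"); cv2.imwrite("pics/scenec.png",cv2.resize(s[240:390,240:410],None,fx=4,fy=4,interpolation=cv2.INTER_CUBIC))
```

```text
(no output)
```

View pics/top0.png

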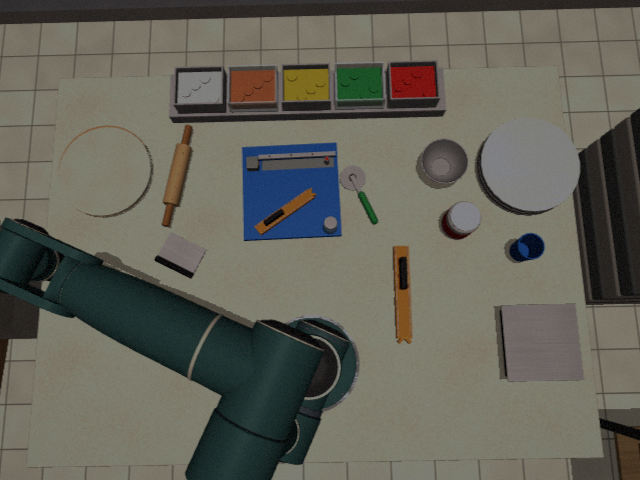

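View pics/topc.png

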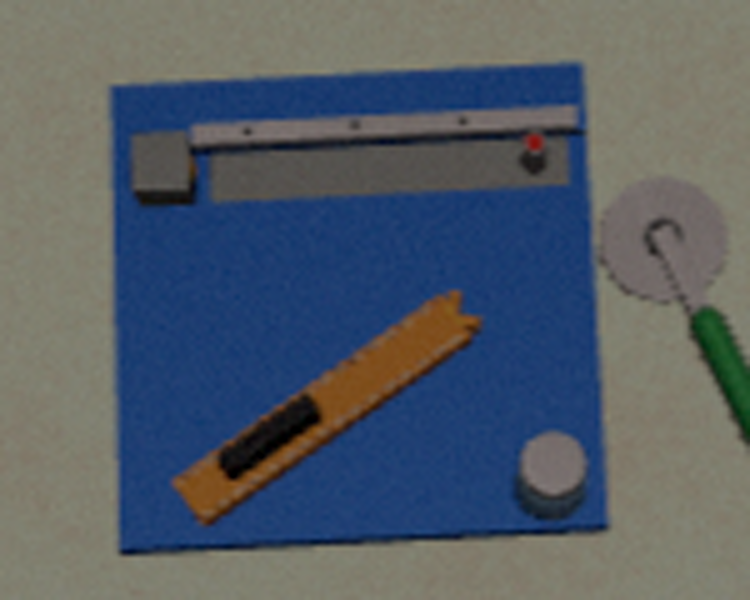

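View pics/scenec.png

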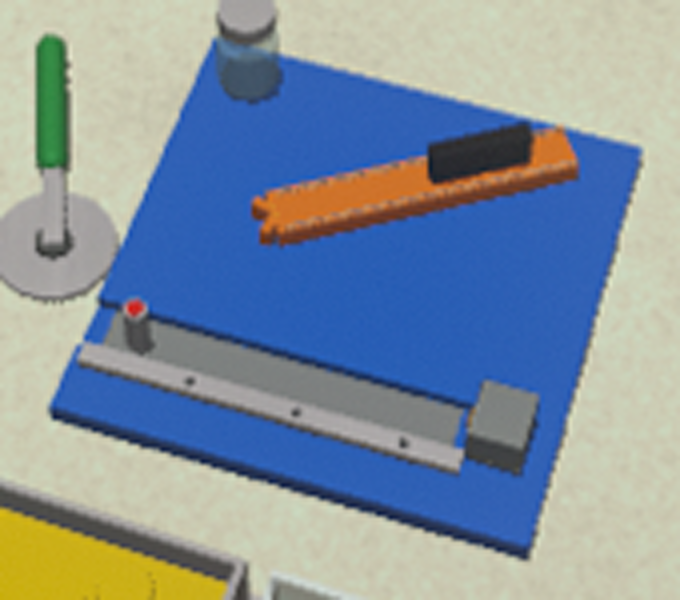

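The top view shows the board at about (243–343, 144–242) with an orange bar on it, its fork pointing right. The post's red dot is at about (327, 158). A second bar lies on the table on the right. Next I'll fit the board and bar poses.

```bash
cat > h.py <<'E'
import numpy as np,cv2
from bench import bot
from scipy.optimize import least_squares
CI={c:bot.camera_info(c) for c in("scene","top")}
def proj(c,X):
    i=CI[c]; p=(np.asarray(i["R"])@np.asarray(X,float).T).T+np.asarray(i["t"]).ravel()
    q=p@np.asarray(i["K"]).T; return q[:,:2]/q[:,2:]
def pose(p,L):
    L=np.asarray(L,float)/1000; c,s=np.cos(p[2]),np.sin(p[2])
    return np.c_[p[0]+c*L[:,0]-s*L[:,1],p[1]+s*L[:,0]+c*L[:,1],L[:,2]]
def fit(obs,p0,extra=0):
    # obs: (cam, local mm, pixel)
    def f(p):
        r=[]
        for c,L,px in obs:
            P=pose(p,[L]); 
            if extra: P=P.copy()
            r+=list(proj(c,P)[0]-px)
        return r
    s=least_squares(f,p0,loss="soft_l1"); return s.x,np.array(f(s.x)).reshape(-1,2)
T=lambda u,v:np.array([220+(u-2)/5,130+(v-2)/5])
S=lambda u,v:np.array([240+(u-1.5)/4,240+(v-1.5)/4])
E
python3 - <<'E'
from h import *
b=[("top",(150,160,17),T(111,87)),("top",(150,-150,17),T(582,64)),("top",(-160,-150,17),T(606,526)),("top",(-160,160,17),T(120,548)),
("top",(85,-115,50),T(534,142)),("scene",(85,-115,50),S(136,308)),("scene",(-160,160,17),S(642,150)),("scene",(150,160,17),S(528,547)),("scene",(150,-150,17),S(52,408)),("scene",(-160,-150,17),S(217,40))]
for bb in(b,[o for o in b if o[0]=="top"],[o for o in b if o[0]=="scene"]):
    p,r=fit(bb,[.5,.1,0]); print("board",p.round(4)); 
    if bb is b: B=p;print(r.round(1).tolist())
g=[("top",(0,-17,33),T(481,322)),("top",(0,17,33),T(456,292)),("top",(220,17,33),T(172,484)),("top",(220,-17,33),T(208,522))]
gs=[("scene",(0,-17,33),S(254,198)),("scene",(220,-17,33),S(563,128)),("scene",(220,17,33),S(578,160)),("scene",(0,17,33),S(267,233))]
# bar local y: x from fork(-y side) to plain end(+y): left of it
for gg in(g+gs,g,gs):
    p,r=fit(gg,[B[0]-.05,B[1]-.06,2.1]); print("bar",p.round(4),r.round(1).tolist())
E
```

```text
board [0.547  0.0519 0.0262]
[[-0.3, -1.0], [0.2, -0.9], [0.4, -0.4], [-0.6, -0.2], [0.0, -0.5], [0.1, -0.3], [0.6, -0.8], [0.6, 0.0], [-0.5, -0.9], [-0.3, -1.1]]
board [0.5451 0.0518 0.0264]
board [0.5486 0.0521 0.0263]
bar [ 0.5129 -0.0284  1.9876] [[-1.0, -2.5], [8.5, 12.9], [1.6, 3.4], [-9.9, -13.8], [0.1, 2.2], [5.6, 14.6], [-0.1, -3.8], [-3.9, -17.1]]
bar [ 0.5152 -0.0275  1.9861] [[-1.3, -3.2], [8.2, 12.2], [1.3, 2.6], [-10.2, -14.6]]
bar [ 0.5109 -0.0291  1.9917] [[0.2, 1.5], [5.5, 13.7], [-0.2, -4.7], [-3.9, -17.7]]
```

Run:
```python
from h import *
B=np.array([.547,.0519,.0262])
g=[("top",(0,17,33),T(481,322)),("top",(0,-17,33),T(456,292)),("top",(220,-17,33),T(172,484)),("top",(220,17,33),T(208,522))]
gs=[("scene",(0,17,33),S(254,198)),("scene",(220,17,33),S(563,128)),("scene",(220,-17,33),S(578,160)),("scene",(0,-17,33),S(267,233))]
for gg in(g+gs,g,gs):
    p,r=fit(gg,[B[0]-.05,B[1]-.06,2.1]); print("bar",p.round(4),r.round(1).tolist())
    if gg is not g and gg is not gs: G=p
print("slant deg",np.degrees(G[2]-B[2]-np.pi/2))
print("post",pose(B,[(85,-115,50)]),"rib",pose(G,[(155,0,63)]),"fork",pose(G,[(0,0,17)]))
# rib final
F=np.r_[pose(B,[(85,-115,0)])[0,:2],B[2]+np.pi/2]; print("rib final",pose(F,[(155,0,54)]))
F[2]=G[2]; print("rib at contact",pose(F,[(155,0,63)]))
```

```text
bar [ 0.5338 -0.0175  2.1897] [[0.9, 0.1], [-0.5, -2.2], [-0.1, -0.2], [-1.1, 0.7], [-0.8, -0.9], [0.2, -1.7], [0.8, 0.2], [-0.7, 0.7]]
bar [ 0.5329 -0.0185  2.1869] [[1.2, 0.3], [-0.2, -1.9], [0.1, -0.1], [-0.9, 0.8]]
bar [ 0.535  -0.0166  2.1931] [[-0.6, -0.5], [0.3, -1.5], [1.0, 0.4], [-0.5, 1.1]]
slant deg 33.96196149088861
post [[ 0.63498348 -0.06083379  0.05      ]] rib [[0.44388373 0.10871649 0.063     ]] fork [[ 0.53381143 -0.01752934  0.017     ]]
rib final [[0.63092295 0.09411302 0.054     ]]
rib at contact [[0.54505579 0.06541204 0.063     ]]
```

```bash
python3 -m pendant '[[[4.6,-12.85,0],[0,0,-6.37]],[[4.6,-12.85,0],[0,0,-6.37]],[[4.6,-12.85,0],[0,0,-6.37]],[[4.6,-12.85,0],[0,0,-6.37]],[[4.6,-12.85,0],[0,0,-6.37]],[[4.6,-12.85,0],[0,0,-6.37]],[[4.6,-12.85,0],[0,0,-6.37]],[[4.6,-12.85,0],[0,0,-6.37]],[[4.6,-12.85,0],[0,0,-6.37]],[[4.6,-12.85,0],[0,0,-6.37]],[[4.6,-12.85,-2.8],[0,0,-6.37]],[[4.6,-12.85,-2.8],[0,0,-6.37]],[[4.6,-12.85,-2.8],[0,0,-6.37]],[[4.6,-12.85,-2.8],[0,0,-6.37]],[[4.6,-12.85,-2.8],[0,0,-6.37]],[[4.6,-12.85,-2.8],[0,0,-6.37]],[[4.6,-12.85,-2.8],[0,0,-6.37]],[[4.6,-12.85,-2.8],[0,0,-6.37]]]' -1
python3 - <<'E'
from h import *
for c in("top","scene"):
    cv2.imwrite(f"pics/{c}1.png",bot.read_camera(c))
a=cv2.resize(cv2.imread("pics/scene1.png")[200:390,220:420],None,fx=4,fy=3.1)[:590]
cv2.imwrite("pics/s1c.png",a)
print(bot.get_state()["ee_pos"],bot.get_state()["wrist_force"],bot.get_state()["joints"])
E
```

```text
clock: 2.0
ee_pos: [0.4446, 0.1097, 0.1207]
ee_rot: [0.001, 0.458, 0.889, 0.001]
wrist_force: [-0.3, -0.2, 0.3]
opening: 0.0852
[0.44451895 0.10986061 0.12054461] [-0.72229978 -0.10377351  0.16578741] [ 1.86520664e-01 -3.26447475e-01  2.02997889e+00  8.03451512e-05
  1.43624002e+00 -4.34133010e-01]
```

View pics/s1c.png

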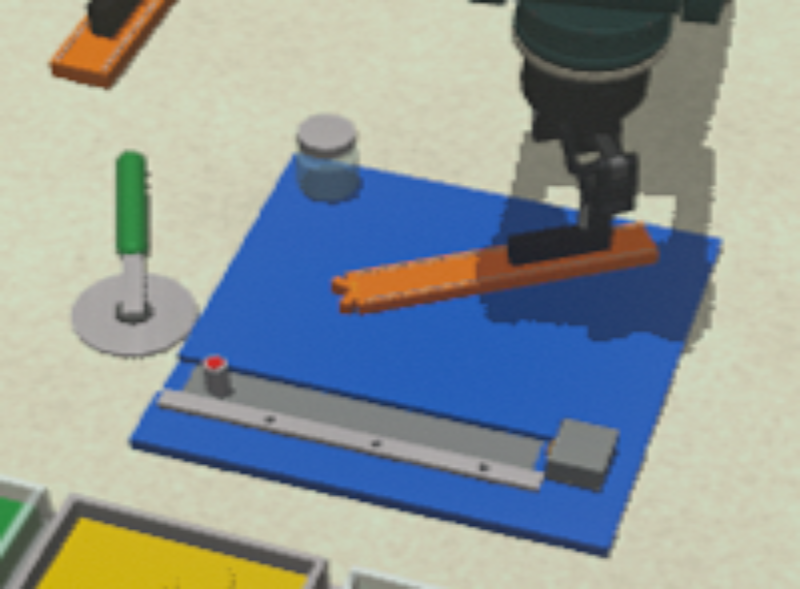

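The fingers straddle the rib and the jaw axis runs across it. Going down to grip.

```bash
python3 -m pendant '[[[0,0,-0.7],[0,0,0]],[[0,0,-1.4],[0,0,0]],[[0,0,-1.8],[0,0,0]],[[0,0,-2.05],[0,0,0]],[[0,0,-2.05],[0,0,0]],[[0,0,-2.05],[0,0,0]]]' ; python3 -m pendant '[[[0,0,0],[0,0,0]],[[0,0,0],[0,0,0]],[[0,0,0],[0,0,0]],[[0,0,0],[0,0,0]],[[0,0,0],[0,0,0]],[[0,0,0],[0,0,0]],[[0,0,0],[0,0,0]],[[0,0,0],[0,0,0]],[[0,0,0],[0,0,0]]]' 1
python3 - <<'E'
from h import *
s=bot.get_state();print(s["opening"],s["ee_pos"],s["wrist_force"],s["ft_torque"])
for c,(a,b,d,e) in dict(top=(130,250,220,370),scene=(240,390,240,410)).items():
    im=bot.read_camera(c); cv2.imwrite(f"pics/{c}2.png",im)
    k=5 if c=="top" else 4
    cv2.imwrite(f"pics/{c}2c.png",cv2.resize(im[a:b,d:e],None,fx=k,fy=k,interpolation=cv2.INTER_CUBIC))
E
```

```text
clock: 2.6
ee_pos: [0.4445, 0.1093, 0.0381]
ee_rot: [0.0, 0.458, 0.889, 0.0]
wrist_force: [-0.3, 0.3, 0.2]
opening: 0.0854
clock: 3.35
ee_pos: [0.4445, 0.1089, 0.0377]
ee_rot: [0.0, 0.458, 0.889, 0.0]
wrist_force: [-0.3, 0.6, 5.7]
opening: 0.0129
0.012885807342847297 [0.44452035 0.10885159 0.0377317 ] [-0.34326851  0.6499338   5.69124609] [-0.00319014  0.11471378 -0.02946171]
```

View pics/scene2c.png

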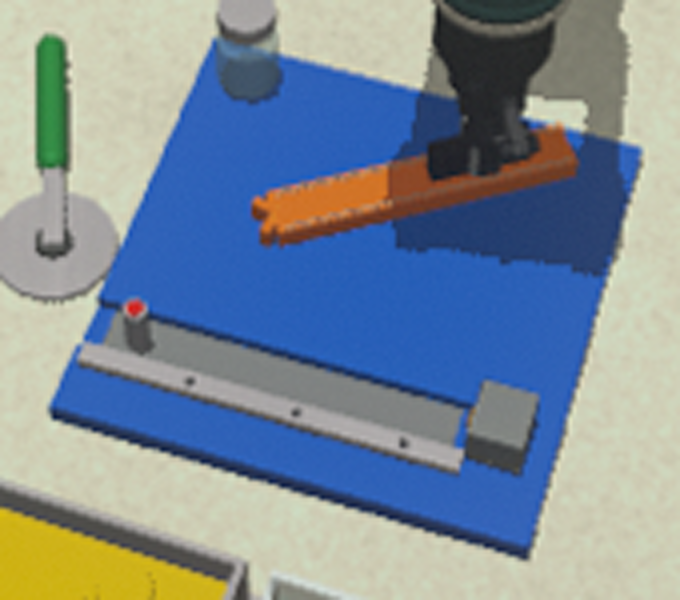

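The bar is gripped, with the opening reading 12.9 mm. I'll lift it 2 mm and move to 15 mm short of the post.

```bash
python3 -m pendant '[[[0,0,0.05],[0,0,0]],[[0,0,0.05],[0,0,0]],[[0.4,-0.13,0.05],[0,0,0]],[[0.8,-0.27,0.05],[0,0,0]],[[1.2,-0.4,0.05],[0,0,0]],[[1.6,-0.54,0.05],[0,0,0]],[[2.0,-0.68,0.05],[0,0,0]],[[2.31,-0.78,0.05],[0,0,0]],[[2.31,-0.78,0.05],[0,0,0]],[[2.31,-0.78,0.05],[0,0,0]],[[2.31,-0.78,0.05],[0,0,0]]]'
python3 - <<'E'
from h import *
for c,(a,b,d,e) in dict(top=(130,250,220,370),scene=(260,380,240,390)).items():
    im=bot.read_camera(c); cv2.imwrite(f"pics/{c}3.png",im)
    print(c)
A=cv2.resize(cv2.imread("pics/top3.png")[140:210,280:350],None,fx=5.7,fy=5.7,interpolation=cv2.INTER_CUBIC)
C=cv2.resize(cv2.imread("pics/scene3.png")[290:360,250:320],None,fx=5.7,fy=5.7,interpolation=cv2.INTER_CUBIC)
cv2.imwrite("pics/c3.png",np.hstack([A,C]))
E
```

```text
clock: 4.37
ee_pos: [0.536, 0.0777, 0.0388]
ee_rot: [-0.0, 0.458, 0.889, -0.0]
wrist_force: [-0.1, 0.9, -3.1]
opening: 0.0132
top
scene
```

View pics/c3.png

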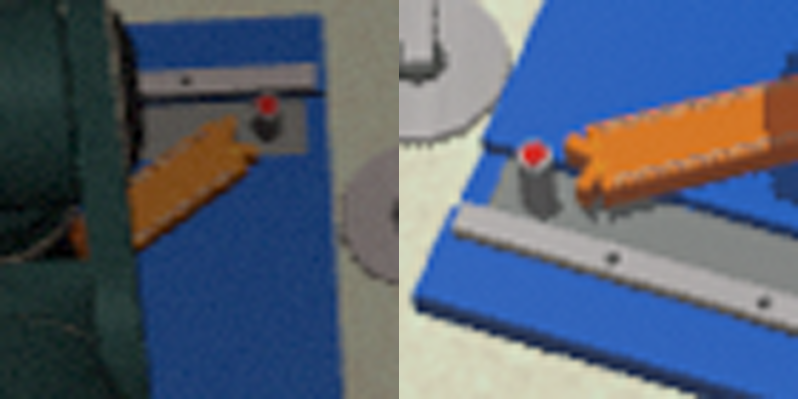

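Run:
```python
from h import *
q=lambda o,u,v:np.array(o)+(np.array([u,v])-2.35)/5.7
def ray(c,px,z):
    i=CI[c];R=np.asarray(i["R"]);t=np.asarray(i["t"]).ravel()
    d=R.T@np.linalg.solve(np.asarray(i["K"]),[*px,1]);o=-R.T@t
    return (o+d*(z-o[2])/d[2])[:2]
u=np.array([.58,-.815]);n=np.array([.815,.58])
for c,o,a,b,p in(("top",(280,140),(236,119),(254,153),(266,104)),("scene",(250,290),(187,192),(171,145),(135,154))):
    A,B,P=ray(c,q(o,*a),.035),ray(c,q(o,*b),.035),ray(c,q(o,*p),.05)
    d=P-(A+B)/2; print(c,A,B,P,"tip width",np.linalg.norm(A-B),"axial",d@u*1000,"lateral",d@n*1000)
```

```text
top [ 0.63068503 -0.04324195] [ 0.61041452 -0.05296029] [ 0.63376031 -0.06020902] tip width 0.022479763646878724 axial 17.530055060987074 lateral 3.7440046746033557
scene [ 0.63828707 -0.03683929] [ 0.61815757 -0.05255422] [ 0.63615584 -0.06164866] tip width 0.02553734226480556 axial 18.417237642050875 lateral -3.366284263083347
```

```bash
python3 -m pendant '[[[0.05,-0.07,0],[0,0,0]],[[0.1,-0.14,0],[0,0,0]],[[0.145,-0.204,0],[0,0,0]],[[0.16,-0.224,0],[0,0,0]],[[0.174,-0.245,0],[0,0,0]],[[0.174,-0.245,0],[0,0,0]],[[0.174,-0.245,0],[0,0,0]]]'; python3 -m pendant '[[[0.015,-0.02,0],[0,0,0]],[[0.015,-0.02,0],[0,0,0]]]';python3 -m pendant '[[[0.015,-0.02,0],[0,0,0]],[[0.015,-0.02,0],[0,0,0]]]'
```

```text
clock: 5.05
ee_pos: [0.5436, 0.0678, 0.0393]
ee_rot: [-0.0, 0.458, 0.889, -0.0]
wrist_force: [0.1, 0.1, -2.3]
opening: 0.0126
clock: 5.22
ee_pos: [0.5442, 0.067, 0.0393]
ee_rot: [0.0, 0.458, 0.889, -0.0]
wrist_force: [0.0, 0.3, -2.4]
opening: 0.0127
clock: 5.38
ee_pos: [0.5448, 0.0663, 0.0393]
ee_rot: [-0.0, 0.458, 0.889, 0.0]
wrist_force: [0.3, 0.3, -4.0]
opening: 0.0124
```

```bash
for i in 1; do python3 -m pendant '[[[0.015,-0.02,0],[0,0,0]],[[0.015,-0.02,0],[0,0,0]]]' | grep -E "pos|force"; done; python3 -m pendant '[[[0.015,-0.02,0],[0,0,0]],[[0.015,-0.02,0],[0,0,0]]]'| grep -E "pos|force"
```

```text
ee_pos: [0.5449, 0.0662, 0.0392]
wrist_force: [-5.6, 8.5, -0.1]
ee_pos: [0.545, 0.0661, 0.0392]
wrist_force: [-10.5, 16.1, 2.3]
```

```bash
python3 -m pendant '[[[0.015,-0.02,0],[0,0,0]],[[0.015,-0.02,0],[0,0,0]]]'| grep -E "pos|force"
```

```text
ee_pos: [0.545, 0.0661, 0.039]
wrist_force: [-16.1, 22.0, 5.0]
```

The fork bears on the post with about 27 N, almost purely along the bar axis, so it is centred. Next I'll work out the swing arc with a lighter preload.

Run:
```python
import numpy as np
th0=125.5
def tab(deg,r,a0=0,r0=.1526):
    e=lambda d:np.array([np.cos(np.radians(th0-d)),np.sin(np.radians(th0-d))])
    for d in deg: print(d,((r*e(d)-r0*e(a0))/.04).round(3),"turn",round(-(d-a0)/5,2))
tab([0,2,4,6,8,10,12,14,16,18,20],.1541); print(); tab([20,22,24,26,28,29,30,31,32,33,34],.1541,20,.1541)
```

```text
0 [-0.022  0.031] turn 0.0
2 [0.089 0.107] turn -0.4
4 [0.202 0.179] turn -0.8
6 [0.318 0.247] turn -1.2
8 [0.436 0.311] turn -1.6
10 [0.557 0.371] turn -2.0
12 [0.679 0.427] turn -2.4
14 [0.803 0.479] turn -2.8
16 [0.929 0.526] turn -3.2
18 [1.057 0.568] turn -3.6
20 [1.186 0.607] turn -4.0

20 [0. 0.] turn 0.0
22 [0.13  0.034] turn -0.4
24 [0.261 0.063] turn -0.8
26 [0.394 0.087] turn -1.2
28 [0.527 0.107] turn -1.6
29 [0.593 0.115] turn -1.8
30 [0.66  0.122] turn -2.0
31 [0.727 0.128] turn -2.2
32 [0.794 0.133] turn -2.4
33 [0.861 0.136] turn -2.6
34 [0.929 0.139] turn -2.8
```

```bash
python3 -m pendant '[[[-0.022,0.031,0],[0,0,0]],[[0.03,0.07,0],[0,0,-0.2]],[[0.089,0.107,0],[0,0,-0.4]],[[0.145,0.143,0],[0,0,-0.6]],[[0.202,0.179,0],[0,0,-0.8]],[[0.26,0.213,0],[0,0,-1]],[[0.318,0.247,0],[0,0,-1.2]],[[0.377,0.279,0],[0,0,-1.4]],[[0.436,0.311,0],[0,0,-1.6]],[[0.497,0.341,0],[0,0,-1.8]],[[0.557,0.371,0],[0,0,-2]],[[0.557,0.371,0],[0,0,-2]]]'
```

```text
clock: 6.88
ee_pos: [0.5686, 0.08, 0.0392]
ee_rot: [-0.001, 0.534, 0.845, 0.001]
wrist_force: [-5.4, 9.2, -0.1]
opening: 0.0126
```

```bash
python3 -m pendant '[[[0.06,0.028,0],[0,0,-0.2]],[[0.122,0.056,0],[0,0,-0.4]],[[0.184,0.082,0],[0,0,-0.6]],[[0.246,0.108,0],[0,0,-0.8]],[[0.309,0.132,0],[0,0,-1]],[[0.372,0.155,0],[0,0,-1.2]],[[0.436,0.176,0],[0,0,-1.4]],[[0.5,0.197,0],[0,0,-1.6]],[[0.564,0.217,0],[0,0,-1.8]],[[0.629,0.236,0],[0,0,-2]],[[0.629,0.236,0],[0,0,-2]]]'
```

```text
clock: 7.8
ee_pos: [0.5941, 0.0894, 0.0392]
ee_rot: [-0.001, 0.606, 0.796, 0.001]
wrist_force: [-3.5, 9.7, -2.3]
opening: 0.0129
```

```bash
python3 -m pendant '[[[0.065,0.017,0],[0,0,-0.2]],[[0.13,0.034,0],[0,0,-0.4]],[[0.195,0.05,0],[0,0,-0.6]],[[0.261,0.063,0],[0,0,-0.8]],[[0.327,0.076,0],[0,0,-1]],[[0.394,0.087,0],[0,0,-1.2]],[[0.46,0.098,0],[0,0,-1.4]],[[0.46,0.098,0],[0,0,-1.4]]]'; python3 -m pendant '[[[0.067,0.009,0],[0,0,-0.2]],[[0.133,0.017,0],[0,0,-0.4]],[[0.2,0.024,0],[0,0,-0.6]],[[0.2,0.024,0],[0,0,-0.6]]]'
```

```text
clock: 8.47
ee_pos: [0.6126, 0.0933, 0.0393]
ee_rot: [-0.001, 0.653, 0.757, 0.001]
wrist_force: [-1.6, 10.2, -2.3]
opening: 0.0131
clock: 8.8
ee_pos: [0.6206, 0.0943, 0.0391]
ee_rot: [-0.001, 0.673, 0.74, 0.001]
wrist_force: [2.5, 10.1, -4.5]
opening: 0.0129
```

```bash
python3 -m pendant '[[[0.067,0.006,0],[0,0,-0.2]],[[0.134,0.011,0],[0,0,-0.4]],[[0.134,0.011,0],[0,0,-0.4]]]'; python3 -m pendant '[[[0.067,0.003,0],[0,0,-0.2]],[[0.135,0.006,0],[0,0,-0.4]],[[0.135,0.006,0],[0,0,-0.4]]]'
python3 - <<'E'
from h import *
s=bot.get_state();print(s["ft_torque"])
for c in("top","scene"): cv2.imwrite(f"pics/{c}4.png",bot.read_camera(c))
cv2.imwrite("pics/s4c.png",cv2.resize(cv2.imread("pics/scene4.png")[270:380,250:390],None,fx=5.5,fy=5.4,interpolation=cv2.INTER_CUBIC))
E
```

```text
clock: 9.05
ee_pos: [0.626, 0.0947, 0.0392]
ee_rot: [-0.001, 0.686, 0.728, 0.001]
wrist_force: [2.8, 9.3, -4.6]
opening: 0.0131
clock: 9.3
ee_pos: [0.6315, 0.0949, 0.0391]
ee_rot: [-0.001, 0.698, 0.716, 0.001]
wrist_force: [3.0, 9.5, -4.4]
opening: 0.0128
[ 1.81720635 -0.41253898  0.07035064]
```

View pics/s4c.png

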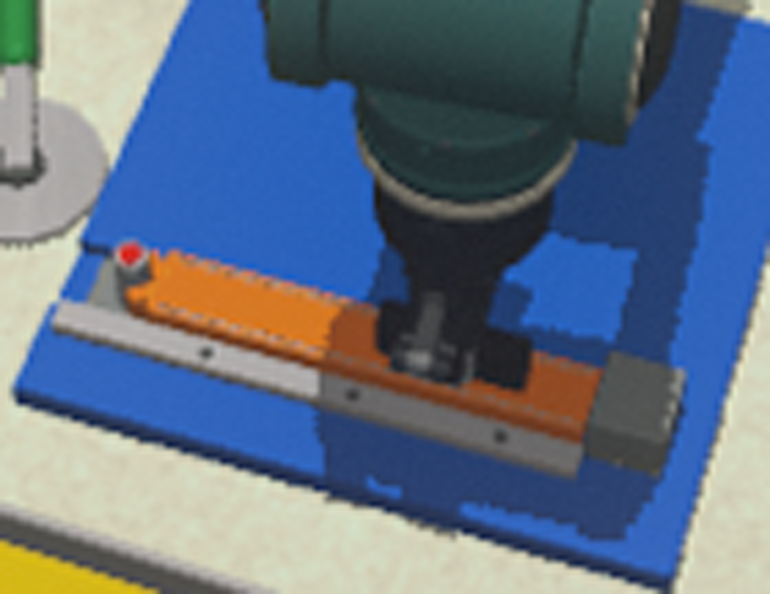

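The bar lies along the groove beside the fence, with its fork on the post (red dot at crop 130,255) and its end at the housing. Pressing down gradually.

```bash
python3 -m pendant '[[[0,0.015,-0.025],[0,0,0]],[[0,0.025,-0.05],[0,0,0]],[[0,0.025,-0.075],[0,0,0]],[[0,0.025,-0.1],[0,0,0]],[[0,0.025,-0.1],[0,0,0]]]'
```

```text
clock: 9.82
ee_pos: [0.6317, 0.0954, 0.0359]
ee_rot: [0.0, 0.698, 0.716, 0.001]
wrist_force: [1.3, 10.6, 2.7]
opening: 0.0131
```

```bash
python3 -m pendant '[[[0,0,-0.025],[0,0,0]],[[0,0,-0.05],[0,0,0]],[[0,0,-0.05],[0,0,0]]]'; python3 -m pendant '[[[0,0,-0.025],[0,0,0]],[[0,0,-0.05],[0,0,0]],[[0,0,-0.05],[0,0,0]]]'
```

```text
clock: 10.07
ee_pos: [0.6318, 0.0957, 0.034]
ee_rot: [0.0, 0.698, 0.716, 0.001]
wrist_force: [0.9, 12.4, 2.7]
opening: 0.0129
clock: 10.32
ee_pos: [0.6317, 0.096, 0.0319]
ee_rot: [-0.0, 0.698, 0.716, 0.001]
wrist_force: [1.6, 14.0, 2.5]
opening: 0.0125
```

```bash
python3 -m pendant '[[[0,0.01,-0.025],[0,0,0]],[[0,0.025,-0.05],[0,0,0]],[[0,0.025,-0.05],[0,0,0]]]'; python3 -m pendant '[[[0,0,-0.025],[0,0,0]],[[0,0,-0.05],[0,0,0]],[[0,0,-0.05],[0,0,0]]]'
```

```text
clock: 10.57
ee_pos: [0.6318, 0.0961, 0.0311]
ee_rot: [0.0, 0.698, 0.716, 0.001]
wrist_force: [-6.1, 4.8, 15.3]
opening: 0.0128
clock: 10.82
ee_pos: [0.632, 0.096, 0.0308]
ee_rot: [0.001, 0.698, 0.716, 0.001]
wrist_force: [-15.2, 3.0, 32.5]
opening: 0.0126
```

```bash
python3 -m pendant '[[[0,0,0.02],[0,0,0]],[[-0.01,0,0.04],[0,0,0]],[[-0.025,0,0.05],[0,0,0]],[[-0.025,0,0.05],[0,0,0]]]'
python3 - <<'E'
from h import *
s=bot.get_state();print(s["ft_torque"],s["wrist_force"],s["ee_rot"])
for c in("top","scene"): cv2.imwrite(f"pics/{c}5.png",bot.read_camera(c))
cv2.imwrite("pics/s5c.png",cv2.resize(cv2.imread("pics/scene5.png")[300:370,262:372],None,fx=7.2,fy=7.2,interpolation=cv2.INTER_CUBIC))
E
```

```text
clock: 11.15
ee_pos: [0.6314, 0.096, 0.0309]
ee_rot: [0.001, 0.698, 0.716, 0.001]
wrist_force: [3.2, 5.5, 8.6]
opening: 0.0132
[ 0.70138366 -0.40675988  0.03480261] [3.24611661 5.515558   8.64126949] [0.00098746 0.69792448 0.71616912 0.00149693]
```

View pics/s5c.png

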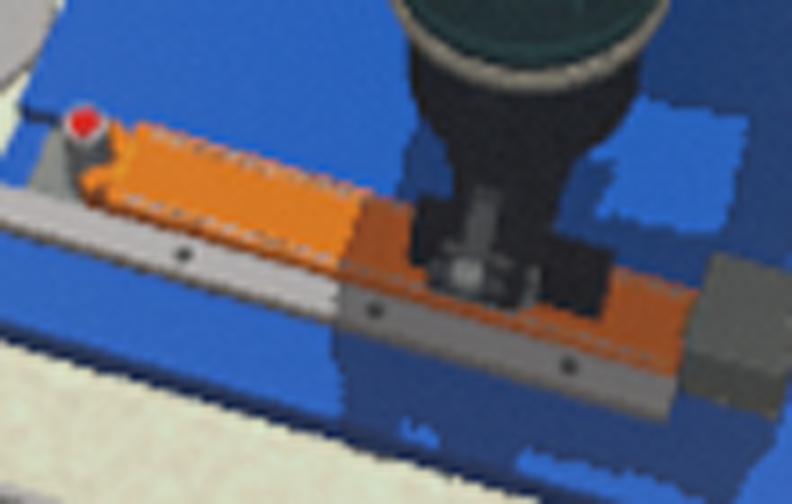

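```bash
cat > ht.py <<'E'
from h import *
import sys
B=np.array([.547,.0519,.0262])
def line(x,z,cols):
    P=pose(B,[(x,-115,z),(x,105,z)]);p=proj("scene",P)
    return np.interp(cols,p[:,0],p[:,1])
def report(fn):
    im=cv2.imread(fn)
    hsv=cv2.cvtColor(im,cv2.COLOR_BGR2HSV); o=(hsv[...,0]>6)&(hsv[...,0]<22)&(hsv[...,1]>140)
    for c in(288,296,304,312,350,353,356,359):
        f=line(103.5,25,c); col=[r for r in range(int(f)-18,int(f)+8) if o[r,c]]
        print(c,"orange rows",col[0],col[-1],"| fence near-top pred",f.round(1),"| orange top pred h=8,12,17:",[line(68,h+16,c).round(1) for h in(8,12,17)],"far-top edge pred",[line(102,h+16,c).round(1) for h in(8,12,17)],"px of sat",hsv[col[-1]-1:col[-1]+4,c,1].tolist(),hsv[col[-1]-3:col[-1]+3,c,2].tolist())
report(sys.argv[1])
E
python3 ht.py pics/scene4.png|cut -c1-150; echo; python3 ht.py pics/scene5.png
```

```text
288 orange rows 320 332 | fence near-top pred 332.2 | orange top pred h=8,12,17: [np.float64(319.5), np.float64(318.7), np.float64(317.7)] far-top edg
296 orange rows 322 334 | fence near-top pred 334.6 | orange top pred h=8,12,17: [np.float64(321.8), np.float64(321.0), np.float64(320.0)] far-top edg
304 orange rows 324 336 | fence near-top pred 336.9 | orange top pred h=8,12,17: [np.float64(324.1), np.float64(323.3), np.float64(322.2)] far-top edg
312 orange rows 326 339 | fence near-top pred 339.2 | orange top pred h=8,12,17: [np.float64(326.4), np.float64(325.5), np.float64(324.5)] far-top edg
350 orange rows 337 350 | fence near-top pred 350.2 | orange top pred h=8,12,17: [np.float64(337.2), np.float64(336.4), np.float64(335.3)] far-top edg
353 orange rows 338 350 | fence near-top pred 351.1 | orange top pred h=8,12,17: [np.float64(338.1), np.float64(337.2), np.float64(336.2)] far-top edg
356 orange rows 339 347 | fence near-top pred 351.8 | orange top pred h=8,12,17: [np.float64(338.9), np.float64(338.1), np.float64(337.1)] far-top edg

288 orange rows 320 332 | fence near-top p
[... 2261 characters left out ...]
n(8,12,17)],"px of sat",hsv[col[-1]-1:col[-1]+4,c,1].tolist(),hsv[col[-1]-3:col[-1]+3,c,2].tolist())
                          ~~~^^^
IndexError: list index out of range
Traceback (most recent call last):
  File "ht.py", line 13, in <module>
    report(sys.argv[1])
    ~~~~~~^^^^^^^^^^^^^
  File "ht.py", line 12, in report
    print(c,"orange rows",col[0],col[-1],"| fence near-top pred",f.round(1),"| orange top pred h=8,12,17:",[line(68,h+16,c).round(1) for h in(8,12,17)],"far-top edge pred",[line(102,h+16,c).round(1) for h in(8,12,17)],"px of sat",hsv[col[-1]-1:col[-1]+4,c,1].tolist(),hsv[col[-1]-3:col[-1]+3,c,2].tolist())
                          ~~~^^^
IndexError: list index out of range
```

The picture and the row shifts say the plain end has dropped about 9 mm while the fork still hangs high on the post. I'll let go and press the fork end with shut fingers.

```bash
python3 -m pendant '[[[0,0.03,0.02],[0,0,0]],[[0,0.03,0.02],[0,0,0]]]'; python3 -m pendant '[[[0,0,0],[0,0,0]],[[0,0,0],[0,0,0]],[[0,0,0],[0,0,0]],[[0,0,0],[0,0,0]],[[0,0,0.4],[0,0,0]],[[0,0,1],[0,0,0]],[[0,0,1.6],[0,0,0]],[[0,0,1.6],[0,0,0]]]' -1;  python3 - <<'E'
from h import *
cv2.imwrite("pics/scene6.png",bot.read_camera("scene"));cv2.imwrite("pics/top6.png",bot.read_camera("top"))
cv2.imwrite("pics/s6c.png",cv2.resize(cv2.imread("pics/scene6.png")[300:370,262:372],None,fx=7.2,fy=7.2,interpolation=cv2.INTER_CUBIC))
E
python3 ht.py pics/scene6.png 2>/dev/null|cut -c1-60
```

```text
clock: 11.42
ee_pos: [0.631, 0.0965, 0.0307]
ee_rot: [0.001, 0.698, 0.716, 0.0]
wrist_force: [4.3, -1.6, 2.6]
opening: 0.0132
clock: 12.08
ee_pos: [0.6319, 0.0971, 0.0991]
ee_rot: [0.002, 0.698, 0.716, 0.002]
wrist_force: [0.6, -0.4, 0.1]
opening: 0.0853
288 orange rows 322 332 | fence near-top pred 332.2 | orange
296 orange rows 324 334 | fence near-top pred 334.6 | orange
304 orange rows 326 336 | fence near-top pred 336.9 | orange
312 orange rows 328 339 | fence near-top pred 339.2 | orange
350 orange rows 339 350 | fence near-top pred 350.2 | orange
353 orange rows 340 351 | fence near-top pred 351.1 | orange
356 orange rows 341 348 | fence near-top pred 351.8 | orange
```

View pics/s6c.png

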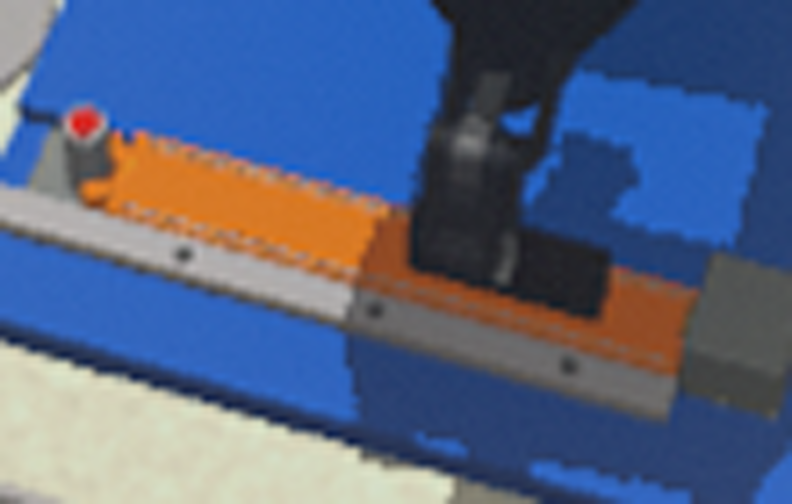

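Everything has shifted down by about 2 px, so the fork dropped on release. I'll confirm by pressing each end with shut fingers.

```bash
python3 -m pendant '[[[0,-0.6,0],[0,0,0]],[[0.05,-1.4,0],[0,0,0]],[[0.077,-2.2,0],[0,0,0]],[[0.077,-2.95,0],[0,0,0]],[[0.077,-2.95,0],[0,0,0]],[[0.077,-2.95,0],[0,0,0]],[[0.077,-2.95,0],[0,0,0]],[[0.077,-2.95,0],[0,0,0]],[[0.077,-2.95,-0.6],[0,0,0]],[[0.077,-2.95,-1.2],[0,0,0]],[[0.077,-2.95,-1.6],[0,0,0]],[[0.077,-2.95,-1.6],[0,0,0]],[[0.077,-2.95,-1.6],[0,0,0]]]' 1; python3 -m pendant '[[[0,0,-0.06],[0,0,0]],[[0,0,-0.12],[0,0,0]],[[0,0,-0.18],[0,0,0]],[[0,0,-0.2],[0,0,0]],[[0,0,-0.2],[0,0,0]]]'; python3 -m pendant '[[[0,0,-0.025],[0,0,0]],[[0,0,-0.05],[0,0,0]],[[0,0,-0.05],[0,0,0]]]'
```

```text
clock: 13.27
ee_pos: [0.6329, -0.0203, 0.0296]
ee_rot: [-0.001, 0.698, 0.716, -0.001]
wrist_force: [-0.6, 0.0, 1.0]
opening: -0.0001
clock: 13.68
ee_pos: [0.634, -0.021, 0.024]
ee_rot: [0.001, 0.698, 0.716, 0.001]
wrist_force: [-5.5, 1.5, 12.7]
opening: 0.0001
clock: 13.93
ee_pos: [0.6341, -0.021, 0.0239]
ee_rot: [0.001, 0.698, 0.716, 0.001]
wrist_force: [-15.9, 2.3, 33.5]
opening: -0.0001
```

The fork-end top is at 24.0 mm, so it is home. Now the plain end, by pressing on the top of the rib at bar x of about 180.

```bash
python3 -m pendant '[[[0,0,0.5],[0,0,0]],[[0,0,1.3],[0,0,0]],[[0,0,1.3],[0,0,0]],[[-0.03,1,1.3],[0,0,0]],[[-0.06,2,1.3],[0,0,0]],[[-0.09,3,1.3],[0,0,0]],[[-0.1,3.5,1.3],[0,0,0]],[[-0.1,3.5,1.3],[0,0,0]],[[-0.1,3.5,1.1],[0,0,0]],[[-0.1,3.5,1.0],[0,0,0]],[[-0.1,3.5,0.9],[0,0,0]],[[-0.1,3.5,0.9],[0,0,0]]]'; python3 -m pendant '[[[0,0,-0.025],[0,0,0]],[[0,0,-0.05],[0,0,0]],[[0,0,-0.05],[0,0,0]]]'
```

```text
clock: 14.93
ee_pos: [0.6289, 0.1178, 0.0547]
ee_rot: [-0.0, 0.698, 0.716, -0.001]
wrist_force: [0.0, -0.8, -0.3]
opening: 0.0
clock: 15.18
ee_pos: [0.6294, 0.1184, 0.0542]
ee_rot: [0.0, 0.698, 0.716, 0.0]
wrist_force: [-0.6, 0.5, -0.5]
opening: -0.0002
```

```bash
python3 -m pendant '[[[0,0,-0.02],[0,0,0]],[[0,0,-0.03],[0,0,0]],[[0,0,-0.03],[0,0,0]]]'
```

```text
clock: 15.43
ee_pos: [0.6296, 0.1186, 0.0541]
ee_rot: [0.0, 0.698, 0.716, 0.0]
wrist_force: [-4.4, -2.8, 9.8]
opening: 0.0004
```

The rib top is at 54.1 mm, against 54 when home. Retreating for a last look.

```bash
python3 -m pendant '[[[0,0,0.5],[0,0,0]],[[0,0,1.5],[0,0,0]],[[0,0,2.5],[0,0,0]],[[-1,1,3],[0,0,0]],[[-2,2,3],[0,0,0]],[[-3,3,3],[0,0,0]],[[-4,4,3],[0,0,0]],[[-4,4,3],[0,0,0]],[[-4,4,3],[0,0,0]]]'
python3 - <<'E'
from h import *
cv2.imwrite("pics/scene7.png",bot.read_camera("scene"));cv2.imwrite("pics/top7.png",bot.read_camera("top"))
A=cv2.resize(cv2.imread("pics/scene7.png")[270:380,255:375],None,fx=4,fy=4,interpolation=cv2.INTER_CUBIC)
C=cv2.resize(cv2.imread("pics/top7.png")[135:245,235:315],None,fx=4,fy=4,interpolation=cv2.INTER_CUBIC)
cv2.imwrite("pics/f7.png",np.hstack([A,C]))
E
```

```text
clock: 16.18
ee_pos: [0.4666, 0.2811, 0.1734]
ee_rot: [-0.0, 0.697, 0.717, 0.0]
wrist_force: [0.3, -0.3, -0.2]
opening: 0.0003
```

View pics/f7.png

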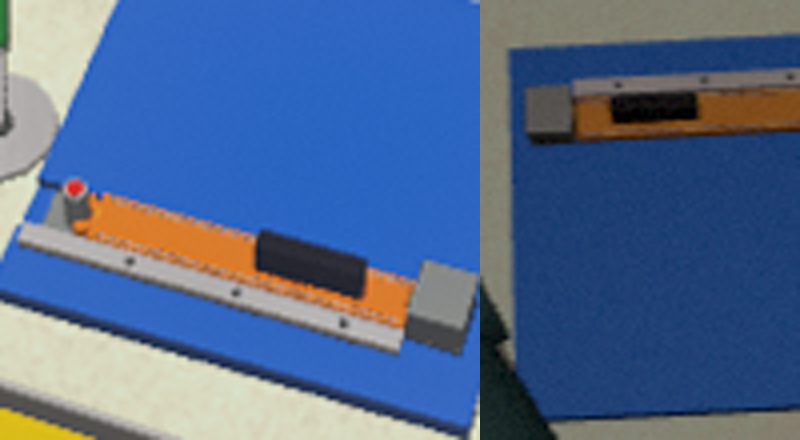

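The bar lies flat in the groove along the fence, with its fork on the post and its end at the housing. The robot is clear, so I'm handing in.

```bash
python3 -c "
from bench import bot
print(bot.close_job())"
```

```text
the job is handed in; nothing more can be done
None
```

The guide bar is down in the groove with its fork on the post, and I handed the job in at about 16 s; no verdict is reported.

- **Fork on the post:** I gripped the rib and slid the bar up at its slant of about 34° until the fork bore on the post. The wrist force peaked at about 27 N, nearly all along the bar, so the fork was centred.
- **Swing:** I turned the bar about the post into line with a preload of about 10 N. I did not feel for the fence separately.
- **Pressing down:** The first press, with the bar still gripped, stopped at 32 N because the fork hung on the post while the plain end went down. It dropped when I eased the preload and let go. I then pressed both ends with shut fingers.
- **Last checks:** Under the press, the fork-end top was at 24.0 mm and the rib top at 54.1 mm, against 24 and 54 mm when fully home. The final picture shows the bar flat along the fence, the fork at the post and the robot clear.

- **Over the advice:** The fork-end press reached 33 N, above the suggested 18 N but under the 40 N limit.
- **Not confirmed:** I could not see the catch ball directly, so I take it to be out only from the bar's seated height. The final picture was cropped to the board, so I did not check the other items, but nothing I felt suggested contact with them.

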